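Slot a housing panel and hold it square

ROBOT

A 6-joint arm with a two-finger parallel gripper is mounted at the origin on a cart in front of the work surface, level with it; the furniture and walls round the work are solid. World frame = base frame: x ahead of the robot, y to its left, z up, the work surface at z = 0. Lengths are in mm, angles in rad, forces in N, time in s.
With the tool pointing down it reaches from about 350 to 875 mm from the base axis. Payload 4.2 kg.
Tool frame: the origin (TCP) lies between the finger pads; the fingertips stand 14 mm ahead of it and the grasp point (between the pads) lies 5 mm behind it; z points along the fingers, y is the line along which they close (so a half turn about z gives the same grasp; the last joint's range is limited). The gripper opens to 85 mm and grips with 20 to 120 N. Pads are 22 mm wide; open, the fingers measure 114 mm over their backs; the gripper's body (76 mm by 85 mm) begins 54 mm behind the grasp point. The pads swing forward as they close: fully open they stand 13 mm farther back than shut.
Start: joints at [-0.939, 0.385, 0.008, 0, -1.194, -0.259], TCP at [227.654, -582.042, 222.012] pointing down, gripper open.
Joint ranges: [-3.14, 3.14], [-1.21, 2.06], [-1.07, 1.41], [-3.16, 2.05], [-2.99, -0.16], [-3.1, 3.1]. Speed limits (rad/s): [2.79, 2.79, 3.14, 3.14, 3.14, 3.14].

INTERFACE

Orientations are given as a unit quaternion [x, y, z, w].
In Python, from bench import * gives the robot as it stands.
- The arm moves only by the tool carry_out, never from a script. Its argument "motion" is a list of rows, each a list of 7 numbers: the turn, a rotation vector about the tool's x, y, z in rad, then the shift along the tool's x, y, z in mm, then the opening, from -1 (shut) to 1 (fully open), so that 0 is half open. A call has 1 to 5 rows; each row is the pose to reach, as a shift and turn from the pose commanded when the call began, along the tool's axes at that moment; what a row does not reach only later rows make up. A row lasts 1/8 s, in which the tool goes at most 62.5 mm and 10.7 degrees, less where a joint would pass 70% of its speed; a pose out of reach is approached as far as the arm can. A call with a gripper value outside its range is refused whole. The fingers move at their own pace and stop on an object; the grip force is fixed at half the most. Time passes only in rows, so rows that repeat a pose let the fingers close. It gives the time, the measured TCP pose, the force, the opening and the grip force at its end, in the units of the state.
- read_state(): the state, without advancing time (a new reading comes with each control period).
- get_image(name): name is "side" or "top" or "wrist"; returns a dict with "color" (400x640x3 uint8, blue, green, red), "mtx" (3x3 intrinsics, pixels), "k1" (the pictures are not rectified: a ray, as slopes to the right and down, at radius r is drawn at 1 + k1 r^2 times it, then the intrinsics apply), "position" and "orientation" of the camera in the world. Camera axes: x right, y down, z forward; pixel columns grow to the right and rows downward; lengths in mm; the calibration is good to about 2 mm. A picture is of the moment at which its call begins. There is no depth.
- job_done(): hands the job in; it is judged then, once.
The state is a dict: "clock": time; "joints": joint angles; "joint_vel": joint speeds; "joint_efforts": joint torques, N m; "position": TCP position; "ee_rot": TCP orientation; "contact_force": force on the tool from outside, world axes, zero at the start; "wrist_torque": the same for the moment, N m; "gripper_width": finger opening in mm; "grasp_force": force on a finger pad.
Only numpy, scipy, OpenCV 4.12 (cv2) and the standard library are available. Lean on these libraries where they do the work, as an engineer would, in place of code of your own. Each camera call takes 0.05 s, during which the arm holds its last target. There are 200 camera calls.

TASK

Take the aluminium side panel out of the black stand, slide it fully down into the slot of the grey base plate and let go of it. Then pick up the red assembly square, stand it on the plate in front of the middle of the panel, and press it into the corner so that its foot bears flat on the plate and its upright face pushes the panel flat against the two posts behind it. Finish while still gripping the square and pressing it into that corner, and leave the bottles, the spool and the loose circuit board in front alone.

Things in the scene. Friction and masses are not known exactly. Their poses are not given: they have to be found in the camera images.
- base_plate: Fixed grey plate, 170 (x) x 150 (y) x 36 (z) mm; origin: centre of its underside, z up. Slot along y centred at x +50, y 0: 9.5 wide (x), 118 long (y, ends closed), 28 deep (floor at z 8). Its mouth widens 2.5 mm per side over the top 6 mm. Behind it (x +55 to +72, |y| 29 to 59) two posts back the panel, 36 mm above the top, bevelled alike. The wide part in front (-x) is for the square.
- stand: Fixed black parts stand, 98 (x) x 128 (y) x 26 (z) mm, origin at the centre of its underside, z up. Three slots along y, 10.5 mm wide and 20 mm deep; the panel stands in the middle one (x = 0), its foot 6 mm above the bench. The outer slots (x = -33 and +33 mm) are empty.
- panel: Loose flat aluminium panel, 8 (x, thickness) x 110 (y) x 78 (z, height) mm, 0.17 kg, either side alike. Origin: centre of its bottom edge, z up. It starts upright in the stand, 58 mm showing; seated in the plate's slot 50 mm shows, and with 1.5 mm of play it may lean forward up to 4 degrees until pushed flat against the two posts behind it.
- square: Loose red L-shaped square standing on its foot, 0.25 kg. Foot 90 mm long (x -45 to +45), upright leg 85 mm high (z; x +15 to +45); both legs 30 mm deep, 24 mm wide (y). Origin: centre of the foot's underside, z up. The upright outer face looks to +x; the heel edge below it is cut back 4 mm. Grip the upright leg's top across its width: on the plate it stands 35 mm higher than the seated panel.
- square_face (a point): Point on the square's upright outer face, in the middle of its width and 30 mm above its underside (square frame x = +45, y = 0, z = +30 mm); axes as the square's.
- flux_bottle: Bystander: white needle bottle with a red cap (the left one of two), 35 mm across, 104 mm high, standing; origin at the centre of its underside.
- solder_spool: Bystander: spool of solder wire standing on its flange, 60 mm across, 44 mm high; origin at the centre of its underside.
- board_c1: Bystander: green circuit board lying on the bench, 74 x 73 x 17 mm; origin at the centre of its underside.

How it is judged (in metres and radians):
On the way:
1. the panel is fully down in the base plate's slot and let go, the square not yet touching it (z of panel in the frame of base_plate below 0.0105 m and x of panel in the frame of base_plate between 0.046 and 0.054 m and y of panel in the frame of base_plate between -0.008 and 0.008 m and contact force between each of the fingers, square and panel below 0.1 N), for 0.2 s.
At the end, for the whole second after the job is handed in: Panel within 2.5 mm of the slot floor, within 1.7 deg of upright, not touched by the fingers; the gripped square has its foot on the plate (2 mm, 1.7 deg) and faces the panel (3 deg), within 25 mm of the slot's middle, pressing on each with over 1.5 N; both at rest (z of panel in the frame of base_plate below 0.0105 m and x of panel in the frame of base_plate between 0.046 and 0.054 m and y of panel in the frame of base_plate between -0.008 and 0.008 m and angle between the z axis of each of panel, square and the z axis of base_plate, either way round below 0.03 rad and contact force between the fingers and panel below 0.2 N and contact force between the fingers and square above 1 N and contact force between square and panel above 1.5 N and contact force between square and base_plate above 1.5 N and angle between the y axis of square and the y axis of base_plate, either way round below 0.05 rad and z of square in the frame of base_plate between 0.034 and 0.038 m and x of square_face in the frame of base_plate between 0.0415 and 0.0505 m and y of square_face in the frame of base_plate between -0.025 and 0.025 m and linear speed of each of square, panel below 0.01 m/s); the arm keeps its last pose, push and grip.
It fails at once if the needle bottle was moved more than 20 mm or knocked over (distance of flux_bottle from where it was at the start of the episode above 0.02 m or angle between flux_bottle's own z axis and vertical above 0.3 rad).
It fails at once if the solder spool was moved more than 20 mm or knocked over (distance of solder_spool from where it was at the start of the episode above 0.02 m or angle between solder_spool's own z axis and vertical above 0.3 rad).
It fails at once if the loose circuit board was moved more than 20 mm or knocked over (distance of board_c1 from where it was at the start of the episode above 0.02 m or angle between board_c1's own z axis and vertical above 0.3 rad).
It also fails if it takes over 72 s, if anything falls off the work surface, if the arm or the gripper's body presses on something with over 40 N, if the wrist force passes 120 N, or if a joint passes its speed limit or range.

## Working session

There is one attempt and no reset: what is moved stays moved. The work goes in short steps, Python scripts to look and compute and a tool call to move; the robot and the scene stay as the last step left them, time stands still between calls to the robot, and variables do not carry over. Pictures are saved under pics/ and viewed, at most 10 in all, crops included, and the job is handed in when it is done.

Besides the shell and the picture viewer there is one more tool, called after ">>>" by a JSON object that holds its "method" and its "body", one argument or row to a line. carry_out: Moves the arm, as the interface text tells. Its arguments: {"type":"object","properties":{"motion":{"type":"array"}},"required":["motion"]}

```bash
ls; mkdir -p pics
cat > h.py <<'E'
from bench import *
import numpy as np, cv2
from scipy.spatial.transform import Rotation as R
def grab(n):
    d=get_image(n); return d
def ray(d,px):
    K=np.array(d["mtx"],float);k=d["k1"]
    u=(np.atleast_2d(px).astype(float)-K[:2,2])/np.array([K[0,0],K[1,1]])
    s=u.copy()
    for _ in range(30): s=u/(1+k*(s**2).sum(1,keepdims=True))
    v=np.c_[s,np.ones(len(s))]
    return np.array(d["position"]),R.from_quat(d["orientation"]).apply(v)
def onplane(d,px,z):
    o,v=ray(d,px); return o+v*((z-o[2])/v[:,2])[:,None]
def proj(d,P):
    K=np.array(d["mtx"],float);c=R.from_quat(d["orientation"]).inv().apply(np.atleast_2d(P)-np.array(d["position"]))
    s=c[:,:2]/c[:,2:];s=s*(1+d["k1"]*(s**2).sum(1,keepdims=True));return s*[K[0,0],K[1,1]]+K[:2,2]
def tri(d1,p1,d2,p2):
    o1,v1=ray(d1,p1);o2,v2=ray(d2,p2);out=[]
    for a,b in zip(v1,v2):
        A=np.c_[a,-b];t=np.linalg.lstsq(A,o2-o1,rcond=None)[0]
        q1=o1+a*t[0];q2=o2+b*t[1];out.append([*((q1+q2)/2),np.linalg.norm(q1-q2)])
    return np.array(out)
E
python3 - <<'E'
from h import *
import pickle
D={n:grab(n) for n in("side","top","wrist")}
pickle.dump(D,open("d0.pkl","wb"))
for n,d in D.items():
    cv2.imwrite(f"pics/{n}0.png",d["color"]);print(n,d["position"],d["orientation"],d["mtx"],d["k1"])
print(read_state())
E
```

```text
pics
side [ 478.59066524 1175.25437024  736.83808216] [-0.03201732  0.86861628 -0.49431885  0.01138141] [[488.30592948   0.         314.16065787]
 [  0.         488.30592948 196.03070809]
 [  0.           0.           1.        ]] -0.1322671292774975
top [ 364.88238569   25.35558314 1174.91365878] [ 0.71436892 -0.69566711  0.05201515 -0.05494302] [[422.00126422   0.         317.61586089]
 [  0.         422.00126422 195.85124981]
 [  0.           0.           1.        ]] -0.029890594013721492
wrist [ 156.81489777 -608.85912018  371.09316594] [0.55749025 0.81656183 0.1242516  0.08362379] [[288.77608984   0.         320.47475695]
 [  0.         288.77608984 196.08182033]
 [  0.           0.           1.        ]] -0.045867377260610624
{'clock': 0.15, 'joints': array([-9.39403103e-01,  3.85366548e-01,  6.94558673e-03, -3.33522469e-04,
       -1.19402668e+00, -2.58606036e-01]), 'joint_vel': array([-0.0006387 , -0.00159643,  0.00597544,  0.00154349, -0.00163198,
       -0.0001894 ]), 'joint_efforts': array([-7.72697258e-04, -3.92678726e+01,  1.88582253e+01,  4.18866321e+00,
       -3.40770312e-03, -4.67273409e-06]), 'position': array([ 227.47613191, -581.64041894,  221.18600953]), 'ee_rot': array([-1.85255685e-01,  9.82689994e-01,  8.11975430e-04, -2.15494198e-04]), 'contact_force': array([ 0.14521531,  0.12149123, -0.35302317]), 'wrist_torque': array([ 0.01231976, -0.03183277,  0.03547712]), 'grasp_force': 0.0, 'gripper_width': 85.27856510348893}
```

View pics/top0.png

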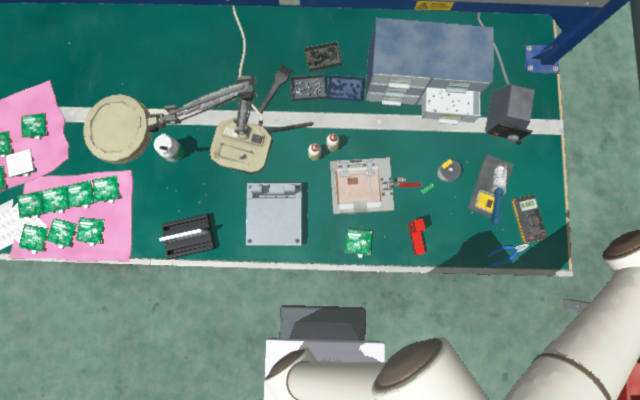

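View pics/side0.png

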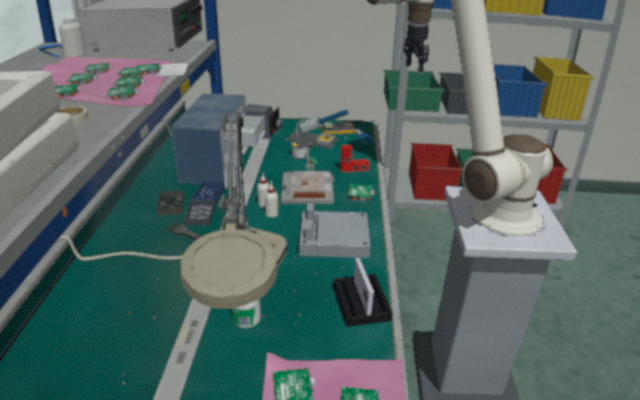

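The top view shows the stand with its panel at about (187,237), the plate at (274,213) with its posts toward +x, the square at (418,236), the board at (358,241) and the bottles at (315,151) and (333,142). The side view shows the stand at (362,295), the plate at (335,233) and the square at (352,160).

Run:
```python
from h import *
import pickle
D=pickle.load(open("d0.pkl","rb"));t,s=D["top"]["color"],D["side"]["color"]
f=lambda im,x0,x1,y0,y1,k:cv2.resize(im[y0:y1,x0:x1],None,fx=k,fy=k,interpolation=cv2.INTER_CUBIC)
A=np.zeros((590,800,3),np.uint8)
a=f(t,155,310,178,264,3);A[:a.shape[0],:a.shape[1]]=a          # 465x258
b=f(s,290,400,200,330,3);A[0:390,468:798]=b
c=f(t,400,440,212,260,6);A[262:262+288,0:240]=c
e=f(s,332,376,138,178,5);A[262:462,244:464]=e
cv2.imwrite("pics/comp.png",A)
T=D["top"]
for n,p,z in[("panel top",(187,237),84),("plate",(274,213),36),("square",(418,236),40),("board",(358,241),10),("b1",(315,151),80),("b2",(333,142),80),("spool",(449,170),40)]:
    print(n,onplane(T,p,z)[0].round())
```

```text
panel top [415. 367.  84.]
plate [488. 150.  36.]
square [ 436. -240.   40.]
board [420. -82.  10.]
b1 [653.  42.  80.]
b2 [679.  -5.  80.]
spool [ 619. -327.   40.]
```

View pics/comp.png

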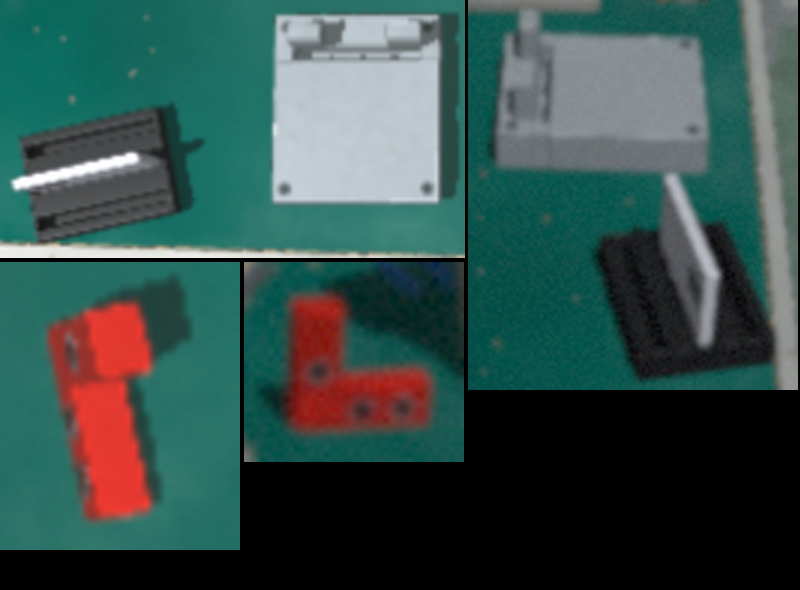

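The close-ups show the panel leaning neither way in the stand, yawed roughly 12° in the image. The square's upright is at the far (+x) end of its foot. Both slots and posts are clear.

```bash
cat >> h.py <<'E'
def go(P,phi,n=5):
    "phi: world yaw (deg) of tool x, tool pointing down; prints turn, shift in tool axes"
    s=read_state();R0=R.from_quat(s["ee_rot"]);c,q=np.cos(np.radians(phi)),np.sin(np.radians(phi))
    Rt=R.from_matrix(np.c_[[c,q,0],[q,-c,0],[0,0,-1]])
    x=R0.as_matrix()[:,0]
    print("at",s["position"].round(1),"phi",np.degrees(np.arctan2(x[1],x[0])).round(2),"tiltaxis",R0.as_matrix()[:,2].round(4))
    print("turn",(R0.inv()*Rt).as_rotvec().round(4),"shift",R0.inv().apply(np.array(P)-s["position"]).round(1),"dist",np.linalg.norm(np.array(P)-s["position"]).round())
E
python3 - <<'E'
from h import *
import pickle
D=pickle.load(open("d0.pkl","rb"));T,S=D["top"],D["side"]
pt=tri(T,[(160.5,239),(200.5,230.3)],S,[(372,289.5),(357.5,259.5)])
print("panel top near/far",pt.round(1))
d=pt[0]-pt[1];print("len",np.linalg.norm(d[:3]),"yaw of panel y",np.degrees(np.arctan2(d[1],d[0]))-90)
# plate top corners top view: TL TR BL BR
c=np.array([(275,16),(439,17),(273,202),(440,203)])/3+[155,178]
P=onplane(T,c,36);print("plate",P.round(1),P.mean(0))
# square: front edge of foot/ upright top
q=np.array([(88,520),(152,508),(85,312),(138,302),(98,378),(152,370)])/6+[400,212]
print("sq foot",onplane(T,q[:2],30).round(),"top",onplane(T,q[2:],85).round())
m=onplane(T,q[2:],85).mean(0)
go([430,-150,230],-180)
E
```

```text
panel top near/far [[4.064e+02 4.350e+02 8.600e+01 2.300e+00]
 [4.331e+02 3.340e+02 8.070e+01 2.000e-01]]
len 104.65280361030264 yaw of panel y 14.82339567150423
plate [[568.2 228.1  36. ]
 [571.2  78.   36. ]
 [399.1 221.2  36. ]
 [402.3  71.6  36. ]] [485.18706335 149.69970671  36.        ]
sq foot [[ 270. -232.   30.]
 [ 276. -261.   30.]] top [[ 362. -219.   85.]
 [ 366. -242.   85.]
 [ 334. -225.   85.]
 [ 338. -248.   85.]]
at [ 227.5 -581.6  221.2] phi -158.65 tiltaxis [-7.0e-04  1.5e-03 -1.0e+00]
turn [ 0.0016 -0.0004  0.3727] shift [-345.8  328.3   -8.3] dist 477.0
```

>>> {"method": "carry_out", "body": {
  "motion": [
    [0,0,0.15,-60,55,-8,1],
    [0,0,0.3,-116,96,-16,1],
    [0,0,0.373,-174,144,-24,1],
    [0,0,0.373,-232,192,-32,1],
    [0,0,0.373,-280,238,-38,1]
  ]
}}

```text
clock: 0.78
position: [376.7, -307.3, 254.6]
ee_rot: [0.0, 1.0, -0.0, 0.0]
contact_force: [1.7, 0.1, -0.9]
gripper_width: 85.4
grasp_force: 0.0
```

Run:
```python
from h import *
import pickle
d=grab("wrist");pickle.dump(d,open("w1.pkl","wb"));cv2.imwrite("pics/w1.png",d["color"])
go([430,-150,260],-180)
```

```text
at [ 379.5 -302.8  255.6] phi -179.67 tiltaxis [ 3.3e-03  8.0e-04 -1.0e+00]
turn [0.0008 0.0033 0.0057] shift [-51.4 152.5  -4.1] dist 161.0
```

>>> {"method": "carry_out", "body": {
  "motion": [
    [0,0,0.005,-30,30,0,1],
    [0,0,0.005,-50,75,0,1],
    [0,0,0.005,-50,100,0,1],
    [0,0,0.005,-50,110,0,1],
    [0,0,0.005,-50,110,0,1]
  ]
}}

```text
clock: 1.45
position: [426.0, -199.1, 254.5]
ee_rot: [0.002, 1.0, -0.0, 0.0]
contact_force: [0.4, -0.1, -0.4]
gripper_width: 85.2
grasp_force: 0.0
```

Run:
```python
from h import *
import pickle
d=grab("wrist");pickle.dump(d,open("w2.pkl","wb"))
e=pickle.load(open("w1.pkl","rb"))
for x in(e,d):
    im=x["color"].astype(int);m=((im[...,2]>90)&(im[...,2]>2*im[...,1])&(im[...,2]>2*im[...,0])).astype(np.uint8)
    n,l,st,c=cv2.connectedComponentsWithStats(m);
    i=1+st[1:,4].argmax();print(st[i],c[i].round(1),x["position"].round())
cv2.imwrite("pics/w12.png",np.vstack([x["color"][50:350,0:640] for x in(e,d)]))
```

```text
[   0    0   75   44 2667] [37.7 21.5] [ 301. -307.  405.]
[ 272  136   34   83 1686] [289.3 178.4] [ 350. -198.  405.]
```

View pics/w12.png

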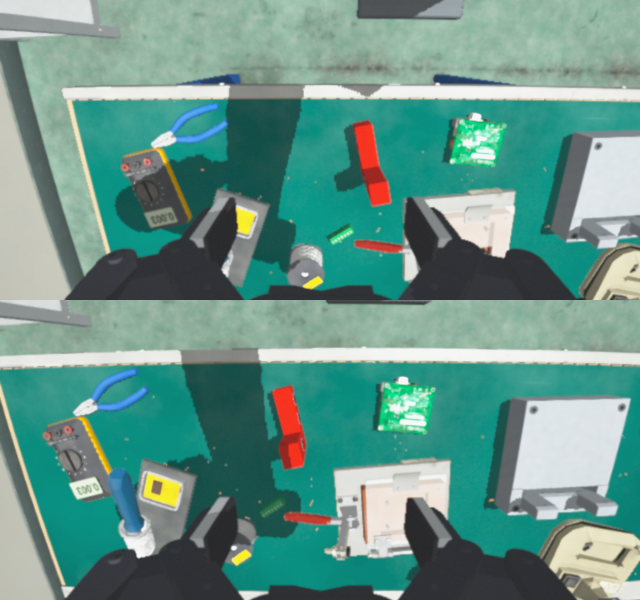

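The upper picture shows the square's upright at (375,185) with its foot toward the robot. The lower shows it at (290,450), and the plate is at (565,450) with its posts at (545,505) and (600,510).

>>> {"method": "carry_out", "body": {
  "motion": [
    [0,0,-0.18,0,60,0,1],
    [0,0,-0.36,0,120,0,1],
    [0,0,-0.54,0,180,0,1],
    [0,0,-0.72,0,240,0,1],
    [0,0,-0.9,0,290,0,1]
  ]
}}

```text
clock: 2.12
position: [427.8, 92.0, 254.7]
ee_rot: [-0.435, 0.9, -0.0, 0.0]
contact_force: [0.3, 0.0, 1.1]
gripper_width: 85.3
grasp_force: 0.0
```

>>> {"method": "carry_out", "body": {
  "motion": [
    [0,0,-0.18,0,0,0,1],
    [0,0,-0.36,0,0,0,1],
    [0,0,-0.54,0,0,0,1],
    [0,0,-0.72,0,0,0,1],
    [0,0,-0.9,0,0,0,1]
  ]
}}

```text
clock: 2.75
position: [428.1, 89.9, 254.4]
ee_rot: [0.783, -0.622, 0.0, 0.0]
contact_force: [-0.1, -0.4, 0.6]
gripper_width: 85.3
grasp_force: 0.0
```

Run:
```python
from h import *
import pickle
d=grab("wrist");pickle.dump(d,open("w3.pkl","wb"));cv2.imwrite("pics/w3.png",d["color"])
go([420,300,260],-76)
print("plate px",proj(d,[[485,150,36]]),"panel px",proj(d,[[406,435,85],[433,334,84]]))
```

```text
at [428.1  89.9 254.4] phi -76.72 tiltaxis [-0.e+00 -2.e-04 -1.e+00]
turn [ 0.0001 -0.0002 -0.0126] shift [-206.3  -40.4   -5.6] dist 210.0
plate px [[268.97693121 200.71080751]] panel px [[283.0543918  395.51401752]
 [277.34588596 341.25276004]]
```

View pics/w3.png

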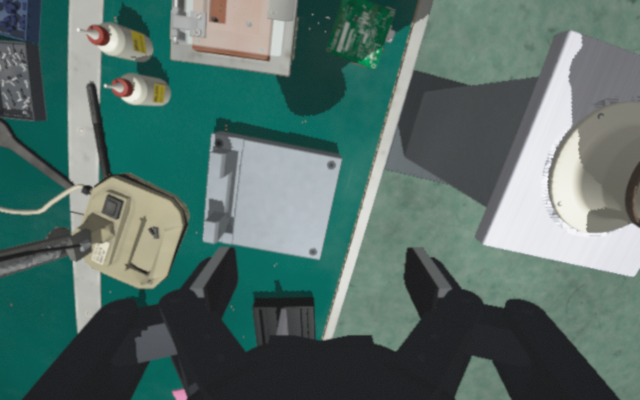

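The plate's top is at (270,200) with its posts at (218,160)-(215,225). The stand is at (285,315), just ahead between the fingers.

>>> {"method": "carry_out", "body": {
  "motion": [
    [0,0,0,-60,-10,0,1],
    [0,0,0,-120,-20,0,1],
    [0,0,0,-170,-36,0,1],
    [0,0,0,-190,-40,0,1],
    [0,0,0,-190,-40,0,1]
  ]
}}

```text
clock: 3.42
position: [424.6, 285.2, 253.8]
ee_rot: [0.781, -0.624, -0.0, 0.001]
contact_force: [-0.7, -0.4, -0.6]
gripper_width: 85.3
grasp_force: 0.0
```

Run:
```python
from h import *
import pickle
d=grab("wrist");pickle.dump(d,open("w4.pkl","wb"))
e=pickle.load(open("w3.pkl","rb"))
f=lambda im,x0,x1,y0,y1,k:cv2.resize(im[y0:y1,x0:x1],None,fx=k,fy=k,interpolation=cv2.INTER_CUBIC)
A=np.zeros((600,800,3),np.uint8)
a=f(e["color"],195,355,110,270,2.5);A[:400,:400]=a
b=f(d["color"],220,420,0,400,1.5);A[:600,405:705]=b
cv2.imwrite("pics/w4.png",A)
go([420,385,200],-76)
```

```text
at [424.5 284.3 254. ] phi -77.25 tiltaxis [-9.0e-04 -1.1e-03 -1.0e+00]
turn [ 0.0012 -0.0009 -0.0218] shift [-99.3 -17.9  53.9] dist 114.0
```

View pics/w4.png

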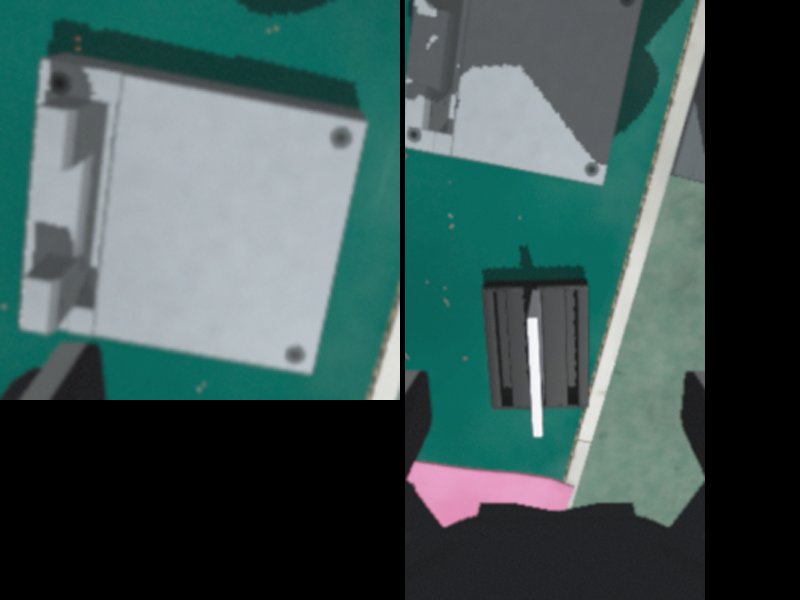

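Left crop: plate top corners at (40,58), (367,122), (313,374), (20,328). Right crop: panel top edge is the white strip (532,318)-(538,437), in the stand's middle slot.

Run:
```python
from h import *
import pickle
L=lambda f:pickle.load(open(f,"rb"))
T=L("d0.pkl")["top"];w3=L("w3.pkl");w4=L("w4.pkl")
def strip(d,x0,x1,y0,y1):
    m=(d["color"].min(2)>190).astype(np.uint8);k=np.zeros_like(m);k[y0:y1,x0:x1]=m[y0:y1,x0:x1]
    n,l,st,c=cv2.connectedComponentsWithStats(k);i=1+st[1:,4].argmax()
    yy,xx=np.where(l==i);p=np.c_[xx,yy].astype(np.float32);r=cv2.minAreaRect(p);b=cv2.boxPoints(r)
    o=b[np.argsort(b@( [0,1] if d is w4 else [1,0]))];e=np.array([o[:2].mean(0),o[2:].mean(0)]);print(r,e.round(1));return e
e4=strip(w4,280,330,190,310);eT=strip(T,150,215,220,250)
# both sorted: w4 first=small row = small y(far -y); T first = left = +y
P=tri(w4,e4,T,eT[::-1]);print("tri",P.round(1))
for z in(82,84,86):
    Q=onplane(w4,e4,z);d=Q[1]-Q[0];print(z,Q.round(1),"len",np.linalg.norm(d).round(1),"mid",Q.mean(0).round(1),"yaw",np.degrees(np.arctan2(d[1],d[0])).round(2)-90)
print("plate h",tri(w3,[(320.2,259.6),(313,251.6)],w4,[(352,123.3),(344.7,112.7)]).round(1))
c=onplane(w3,[(211,133.2),(341.8,158.8),(320.2,259.6),(203,241.2)],36);print("plate",c.round(1),c.mean(0).round(1))
ang=lambda v:np.degrees(np.arctan2(v[1],v[0])).round(2)
print("xyaw",ang(c[0]-c[1]),ang(c[3]-c[2]),"yyaw",ang(c[3]-c[0])-90,ang(c[2]-c[1])-90)
```

```text
((306.3175048828125, 250.98556518554688), (78.28280639648438, 6.175441741943359), 87.39744567871094) [[304.5 211.9]
 [308.1 290.1]]
((179.89410400390625, 234.5235137939453), (3.5793521404266357, 41.21677780151367), 77.47119140625) [[159.8 239. ]
 [200.  230.1]]
tri [[433.5 336.5  73.5   2.2]
 [406.9 437.5  83.1   1.5]]
82 [[432.9 332.4  82. ]
 [406.1 437.8  82. ]] len 108.8 mid [419.5 385.1  82. ] yaw 14.260000000000005
84 [[433.  331.7  84. ]
 [406.3 436.4  84. ]] len 108.1 mid [419.7 384.1  84. ] yaw 14.260000000000005
86 [[433.  330.9  86. ]
 [406.6 435.   86. ]] len 107.4 mid [419.8 383.   86. ] yaw 14.260000000000005
plate h [[3.979e+02 2.221e+02 3.420e+01 7.000e-01]
 [4.104e+02 2.118e+02 3.440e+01 3.000e-01]]
plate [[572.4  78.4  36. ]
 [403.7  72.9  36. ]
 [397.8 221.1  36. ]
 [566.  230.9  36. ]] [485.  150.8  36. ]
xyaw 1.86 3.32 yyaw 2.4099999999999966 2.2900000000000063
```

Run:
```python
from h import *
go([419.6,384.3,65],-75.74)
```

```text
at [424.5 284.3 254. ] phi -77.25 tiltaxis [-9.0e-04 -1.1e-03 -1.0e+00]
turn [ 0.0012 -0.0009 -0.0264] shift [-98.8 -17.5 188.9] dist 214.0
```

>>> {"method": "carry_out", "body": {
  "motion": [
    [0,0,-0.026,-55,-10,10,1],
    [0,0,-0.026,-98.8,-17.5,50,1],
    [0,0,-0.026,-98.8,-17.5,90,1],
    [0,0,-0.026,-98.8,-17.5,120,1],
    [0,0,-0.026,-98.8,-17.5,120,1]
  ]
}}

```text
clock: 4.1
position: [419.0, 382.3, 132.5]
ee_rot: [0.789, -0.614, 0.0, 0.003]
contact_force: [0.9, -0.8, 0.4]
gripper_width: 85.2
grasp_force: 0.0
```

Run:
```python
from h import *
import pickle
d=grab("wrist");pickle.dump(d,open("w5.pkl","wb"))
m=(d["color"].min(2)>190).astype(np.uint8);m[:, :250]=0;m[:,400:]=0
n,l,st,c=cv2.connectedComponentsWithStats(m);print(st[1:][st[1:,4]>50])
cv2.imwrite("pics/w5.png",d["color"][100:400,160:480])
go([419.6,384.3,65],-75.74)
print(proj(d,[[433,331.7,84],[406.3,436.4,84]]))
```

```text
[[ 313  142   11  139 1470]
 [ 250  147  150  201 3860]]
at [420.1 383.7 134.6] phi -75.78 tiltaxis [-4.0e-04 -1.5e-03 -1.0e+00]
turn [ 0.0007 -0.0014 -0.0007] shift [-0.8  0.3 69.6] dist 70.0
[[318.24066689 141.65485068]
 [318.81319508 279.58133666]]
```

View pics/w5.png

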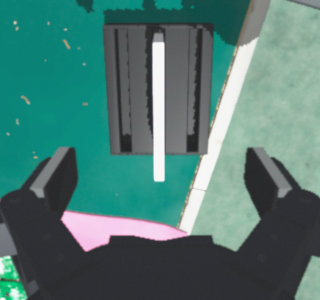

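The panel's strip (158,35)-(160,182) lies centred between the open fingers, and the projected estimate agrees within a pixel or two, so I go down and grip.

>>> {"method": "carry_out", "body": {
  "motion": [
    [0,0,0,-0.8,0.3,40,1],
    [0,0,0,-0.8,0.3,69,1],
    [0,0,0,-0.8,0.3,69,1],
    [0,0,0,-0.8,0.3,69,1],
    [0,0,0,-0.8,0.3,69,-1]
  ]
}}

```text
clock: 4.78
position: [420.0, 386.9, 67.6]
ee_rot: [0.79, -0.613, -0.0, -0.002]
contact_force: [-0.2, 0.2, -0.3]
gripper_width: 69.6
grasp_force: 0.0
```

>>> {"method": "carry_out", "body": {
  "motion": [
    [0,0,0,0,0,0,-1],
    [0,0,0,0,0,0,-1],
    [0,0,0,0,0,0,-1],
    [0,0,0,0,0,0,-1],
    [0,0,0,0,0,0,-1]
  ]
}}

```text
clock: 5.4
position: [419.3, 386.1, 65.7]
ee_rot: [0.79, -0.613, 0.0, -0.0]
contact_force: [-0.3, -0.1, 1.5]
gripper_width: 5.6
grasp_force: 62.3
```

>>> {"method": "carry_out", "body": {
  "motion": [
    [0,0,0,0,0,-30,-1],
    [0,0,0,0,0,-60,-1],
    [0,0,0,0,0,-100,-1],
    [0,0,0,0,0,-120,-1],
    [0,0,0,0,0,-120,-1]
  ]
}}

```text
clock: 6.02
position: [419.3, 386.4, 186.5]
ee_rot: [0.79, -0.613, -0.0, -0.001]
contact_force: [0.2, -0.5, -1.8]
gripper_width: 6.0
grasp_force: 61.9
```

Run:
```python
from h import *
print(read_state()["gripper_width"],read_state()["grasp_force"])
go([535,154.5,185],-87.7)
```

```text
6.040168461299135 61.88599705696106
at [419.3 386.4 186.5] phi -75.68 tiltaxis [ 0.0012  0.0026 -1.    ]
turn [-0.0016  0.0024  0.2097] shift [253.3 -54.8   1. ] dist 259.0
```

>>> {"method": "carry_out", "body": {
  "motion": [
    [0,0,0.05,50,-8,0,-1],
    [0,0,0.1,105,-20,0,-1],
    [0,0,0.16,165,-34,0,-1],
    [0,0,0.21,220,-48,0,-1],
    [0,0,0.21,253.3,-54.8,0,-1]
  ]
}}

```text
clock: 6.65
position: [534.5, 151.3, 183.1]
ee_rot: [0.72, -0.694, -0.001, 0.002]
contact_force: [1.0, 0.6, -1.0]
gripper_width: 5.8
grasp_force: 61.9
```

>>> {"method": "carry_out", "body": {
  "motion": [
    [0,0,0,0,0,10,-1],
    [0,0,0,0,0,25,-1],
    [0,0,0,0,0,36,-1],
    [0,0,0,0,0,36,-1],
    [0,0,0,0,0,36,-1]
  ]
}}

```text
clock: 7.28
position: [534.9, 154.7, 149.7]
ee_rot: [0.722, -0.692, 0.0, -0.0]
contact_force: [0.4, 0.1, -1.3]
gripper_width: 5.7
grasp_force: 61.8
```

Run:
```python
from h import *
import pickle
d=grab("wrist");pickle.dump(d,open("w6.pkl","wb"))
go([535,154.5,124],-87.7)
A=np.zeros((600,800,3),np.uint8)
f=lambda im,x0,x1,y0,y1,k:cv2.resize(im[y0:y1,x0:x1],None,fx=k,fy=k,interpolation=cv2.INTER_CUBIC)
A[:600,:480]=f(d["color"],220,380,80,280,3)
t=grab("top");pickle.dump(t,open("t6.pkl","wb"));A[:300,485:785]=f(t["color"],230,330,160,260,3)
s=grab("side");pickle.dump(s,open("s6.pkl","wb"));A[302:572,485:785]=f(s["color"],290,390,180,270,3)
cv2.imwrite("pics/w6.png",A)
```

```text
at [535.1 154.6 149.9] phi -87.65 tiltaxis [ 1.e-03  4.e-04 -1.e+00]
turn [-0.001   0.0004  0.0008] shift [ 0.2  0.1 25.9] dist 26.0
```

View pics/w6.png

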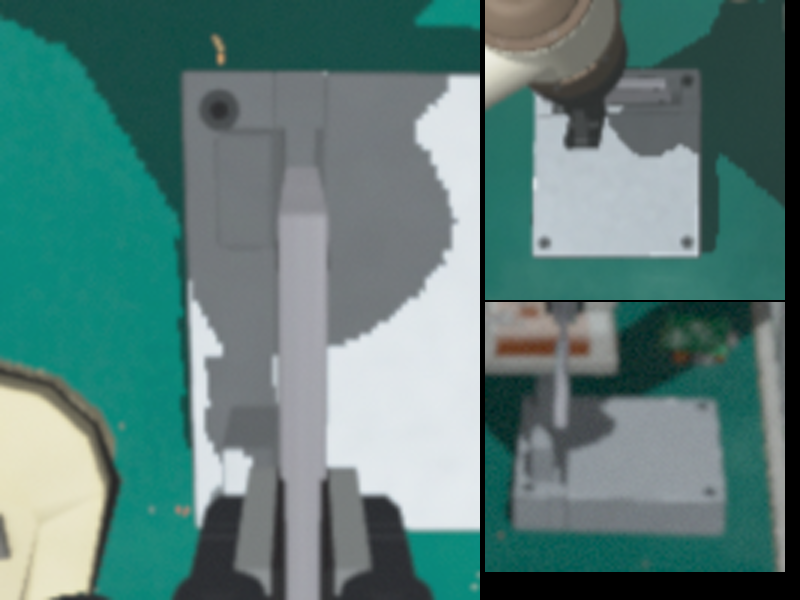

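The wrist view shows the slot's near end at comp (285–322, 128–165) directly in line under the panel's near bottom edge at (282–322, 168). The other two crops show the panel upright above the slot.

Run:
```python
from h import *
import pickle
d=pickle.load(open("w6.pkl","rb"));f=lambda p:np.array(p)/3+[220,80]
print("slot mouth end edges z36",onplane(d,f([(285,130),(322,130),(285,160),(320,160)]),36).round(1))
pz=149.9-65.7+6
print("panel end bottom",onplane(d,f([(283,168),(321,168)]),pz).round(1),pz,"top edges",onplane(d,f([(279,212),(327,212)]),pz+78).round(1))
print("plate -y edge",onplane(d,f([(182,72),(480,72)]),36).round(1))
c,s=np.cos(np.radians(2.3)),np.sin(np.radians(2.3));o=np.array([485,150.5]);M=np.array([[c,-s],[s,c]])
for p in[(50,-59),(42.75,-59),(57.25,-59),(85,-75),(-85,-75),(72,-59)]: print(p,(o+M@p).round(1),(proj(d,[[*(o+M@p),36]])-[220,80])*3)
g=cv2.cvtColor(d["color"],cv2.COLOR_BGR2GRAY)
for r in(124,127,130,133):print(g[r,305:340])
```

```text
slot mouth end edges z36 [[542.1  93.9  36. ]
 [531.1  93.5  36. ]
 [541.8 102.7  36. ]
 [531.3 102.2  36. ]]
panel end bottom [[541.3  99.8  90.2]
 [532.3  99.5  90.2]] 90.2 top edges [[540.3  99.  168.2]
 [533.   98.6 168.2]]
plate -y edge [[572.7  78.6  36. ]
 [485.9  74.9  36. ]]
(50, -59) [537.3  93.6] [[301.05817171 129.41945162]]
(42.75, -59) [530.1  93.3] [[325.52212015 129.46570435]]
(57.25, -59) [544.6  93.8] [[276.5947879 129.3893502]]
(85, -75) [572.9  79. ] [[181.12369512  73.28850676]]
(-85, -75) [403.1  72.1] [[758.40333879  77.58885284]]
(72, -59) [559.3  94.4] [[226.84868282 129.37799723]]
[105 105 106 106 105 104 105 103 100 100 114 121 122 122 121 121 121 121
 120 118 108 104 106 114 118 121 122 121 120 121 121 121 121 121 121]
[116 118 118 118 114 111 105 103 103 101 112 120 121 120 121 121 121 121
 120 117 108 104 107 116 119 121 121 122 121 121 122 120 120 121 121]
[118 118 118 118 116 111 106 104 103 103 113 121 123 123 123 122 124 123
 121 115 107 105 107 115 119 121 121 121 121 121 120 119 120 120 119]
[119 118 119 118 115 110 106 104 103 102 113 119 122 123 123 122 123 122
 121 115 108 107 109 115 119 119 120 119 119 119 120 120 120 120 120]
```

>>> {"method": "carry_out", "body": {
  "motion": [
    [0,0,0,1.5,-0.3,20,-1],
    [0,0,0,1.5,-0.3,38,-1],
    [0,0,0,1.5,-0.3,50,-1],
    [0,0,0,1.5,-0.3,58,-1],
    [0,0,0,1.5,-0.3,62,-1]
  ]
}}

```text
clock: 8.05
position: [535.6, 152.7, 87.5]
ee_rot: [0.721, -0.693, 0.0, -0.0]
contact_force: [0.2, -0.5, -0.6]
gripper_width: 5.7
grasp_force: 61.9
```

>>> {"method": "carry_out", "body": {
  "motion": [
    [0,0,0,0,0,4,-1],
    [0,0,0,0,0,8,-1],
    [0,0,0,0,0,12,-1],
    [0,0,0,0,0,16,-1],
    [0,0,0,0,0,18,-1]
  ]
}}

```text
clock: 8.68
position: [535.4, 152.6, 69.3]
ee_rot: [0.721, -0.693, 0.0, -0.0]
contact_force: [1.5, -0.5, -2.0]
gripper_width: 5.6
grasp_force: 61.9
```

>>> {"method": "carry_out", "body": {
  "motion": [
    [0,0,0,0,0,1,-1],
    [0,0,0,0,0,2,-1],
    [0,0,0,0,0,3,-1],
    [0,0,0,0,0,3,-1]
  ]
}}

```text
clock: 9.18
position: [536.0, 152.8, 67.7]
ee_rot: [0.721, -0.693, 0.001, -0.001]
contact_force: [0.1, 0.3, 5.1]
gripper_width: 5.5
grasp_force: 62.7
```

>>> {"method": "carry_out", "body": {
  "motion": [
    [0,0,0,0,0,0,0],
    [0,0,0,0,0,0,0],
    [0,0,0,0,0,0,0],
    [0,0,0,0,0,-20,0],
    [0,0,0,0,0,-60,0]
  ]
}}

```text
clock: 9.8
position: [533.8, 151.8, 125.2]
ee_rot: [0.721, -0.693, -0.001, 0.003]
contact_force: [1.1, 0.2, -0.1]
gripper_width: 42.7
grasp_force: 0.0
```

>>> {"method": "carry_out", "body": {
  "motion": [
    [0,0,0,10,0,-50,0],
    [0,0,0,30,0,-100,0],
    [0,0,0.18,80,0,-120,0.5],
    [0,0,0.36,140,0,-120,1],
    [0,0,0.54,200,0,-120,1]
  ]
}}

```text
clock: 10.42
position: [543.0, -48.7, 246.8]
ee_rot: [-0.508, 0.861, -0.0, 0.0]
contact_force: [0.5, -0.3, -0.2]
gripper_width: 85.1
grasp_force: 0.0
```

Run:
```python
from h import *
import pickle
t=grab("top");s=grab("side");pickle.dump((t,s),open("ts7.pkl","wb"))
A=np.zeros((400,800,3),np.uint8)
f=lambda im,x0,x1,y0,y1,k:cv2.resize(im[y0:y1,x0:x1],None,fx=k,fy=k,interpolation=cv2.INTER_CUBIC)
A[:400,:400]=f(t["color"],230,330,160,260,4)
A[:400,400:800]=f(s["color"],290,390,170,270,4)
cv2.imwrite("pics/ts7.png",A)
# square estimate from w2
d=pickle.load(open("w2.pkl","rb"));e=pickle.load(open("w1.pkl","rb"))
go([380,-190,250],-180)
```

```text
at [542.5 -51.8 246.3] phi -119.13 tiltaxis [-9.e-04 -6.e-04 -1.e+00]
turn [-1.0000e-04 -1.2000e-03  1.0623e+00] shift [199.8  74.6  -3.5] dist 213.0
```

View pics/ts7.png

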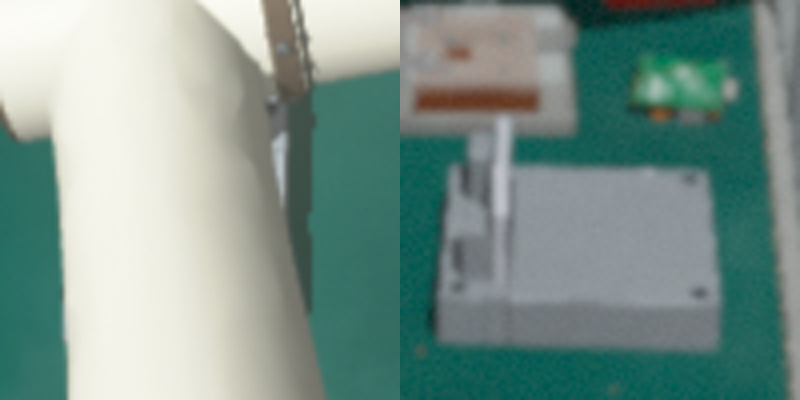

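The panel (side crop (505,120)-(505,290)) now stands in the slot in front of the posts. The wrist and gripper hide the top view.

>>> {"method": "carry_out", "body": {
  "motion": [
    [0,0,0.18,50,2,3,1],
    [0,0,0.36,105,4,6,1],
    [0,0,0.54,160,6,10,1],
    [0,0,0.72,219,7,11,1],
    [0,0,0.9,219,7,11,1]
  ]
}}

```text
clock: 11.15
position: [429.9, -238.2, 235.2]
ee_rot: [-0.08, 0.997, 0.0, -0.0]
contact_force: [-0.8, -0.1, -0.1]
gripper_width: 85.0
grasp_force: 0.0
```

>>> {"method": "carry_out", "body": {
  "motion": [
    [0,0,0.1,0,0,0,1],
    [0,0,0.16,0,0,0,1],
    [0,0,0.16,0,0,0,1]
  ]
}}

```text
clock: 11.52
position: [432.0, -235.8, 235.3]
ee_rot: [-0.006, 1.0, 0.0, -0.0]
contact_force: [-0.2, -0.5, -0.8]
gripper_width: 85.3
grasp_force: 0.0
```

```bash
cat > sq.py <<'E'
from h import *
import pickle
def sqmask(d):
    im=d["color"].astype(int);m=((im[...,2]>60)&(im[...,2]>2.2*im[...,1])&(im[...,2]>2.2*im[...,0])).astype(np.uint8)
    n,l,st,c=cv2.connectedComponentsWithStats(m)
    g=[i for i in range(1,n) if st[i,4]>600 and 0.3<st[i,2]/st[i,3]<0.9];print([(st[i].tolist()) for i in g])
    i=max(g,key=lambda i:st[i,4]);return l==i
E
python3 - <<'E'
from sq import *
d=grab("wrist");pickle.dump(d,open("w8.pkl","wb"))
go([430,-240,235],-180)
m=sqmask(d);ys,xs=np.where(m)
h=cv2.convexHull(np.c_[xs,ys].astype(np.int32));a=cv2.approxPolyDP(h,3,True)[:,0];print(a.tolist())
print(cv2.minAreaRect(np.c_[xs,ys].astype(np.float32)))
V=d["color"][...,2];
for r in range(ys.min(),ys.max()+1,5):
    c=xs[ys==r];print(r,c.min(),c.max(),V[r,c.min():c.max()+1:3].tolist())
E
```

```text
at [ 432.1 -235.8  235.3] phi -179.28 tiltaxis [-3.e-04  2.e-04 -1.e+00]
turn [ 0.0002 -0.0003  0.0126] shift [ 2.1 -4.2  0.3] dist 5.0
[[300, 133, 34, 88, 1723]]
[[332, 217], [313, 218], [300, 140], [304, 135], [319, 135]]
((315.7534484863281, 176.37008666992188), (86.07484436035156, 22.631601333618164), 80.21759033203125)
133 314 318 [165, 217]
138 300 319 [187, 246, 246, 246, 246, 247, 246]
143 301 320 [206, 246, 246, 246, 246, 246, 246]
148 302 321 [191, 246, 246, 246, 246, 246, 246]
153 303 322 [179, 246, 246, 246, 246, 246, 246]
158 304 323 [171, 246, 246, 246, 246, 246, 246]
163 305 324 [162, 246, 246, 246, 246, 246, 246]
168 306 325 [151, 245, 245, 245, 246, 246, 246]
173 308 326 [233, 246, 246, 246, 246, 246, 244]
178 309 327 [228, 245, 246, 246, 246, 246, 244]
183 310 328 [204, 222, 196, 168, 156, 155, 174]
188 310 328 [137, 153, 152, 155, 155, 153, 175]
193 309 329 [138, 152, 153, 166, 187, 219, 236]
198 308 330 [146, 245, 245, 245, 245, 245, 245, 245]
203 310 331 [227, 245, 245, 245, 245, 246, 246, 240]
208 311 332 [221, 245, 245, 245, 245, 245, 245, 238]
213 312 333 [217, 245, 245, 245, 245, 245, 246, 238]
218 313 326 [208, 245, 244, 241, 229]
```

Run:
```python
from sq import *
L=lambda f:pickle.load(open(f,"rb"))
C={}
for f in("w2.pkl","w8.pkl"):
    d=L(f);m=(sqmask(d)&(d["color"][...,2]>200)).astype(np.uint8)
    n,l,st,c=cv2.connectedComponentsWithStats(m,connectivity=4)
    g=sorted([i for i in range(1,n) if st[i,4]>150],key=lambda i:st[i,1])
    C[f]=[d]
    for i,z in zip(g,(30,85)):
        yy,xx=np.where(l==i);r=cv2.minAreaRect(np.c_[xx,yy].astype(np.float32));b=cv2.boxPoints(r)
        P=onplane(d,b,z);mid=P.mean(0)
        e=[np.linalg.norm(P[k]-P[(k+1)%4]).round(1) for k in(0,1)]
        v=[np.degrees(np.arctan2(*(P[(k+1)%4]-P[k])[[1,0]])).round(1) for k in range(4)]
        print(f,st[i].tolist(),"z",z,"mid",mid.round(1),"edges",e,v);C[f].append(c[i])
for k in(1,2):print(tri(C["w2.pkl"][0],C["w2.pkl"][k],C["w8.pkl"][0],C["w8.pkl"][k]).round(1))
```

```text
[[273, 136, 33, 83, 1649]]
w2.pkl [273, 137, 29, 48, 859] z 30 mid [ 418.7 -242.4   30. ] edges [np.float64(24.5), np.float64(62.2)] [np.float64(103.0), np.float64(12.0), np.float64(-76.2), np.float64(-169.0)]
w2.pkl [289, 192, 14, 26, 282] z 85 mid [ 459.7 -228.4   85. ] edges [np.float64(14.4), np.float64(29.4)] [np.float64(104.3), np.float64(12.0), np.float64(-75.3), np.float64(-168.7)]
[[300, 133, 34, 88, 1723]]
w8.pkl [301, 133, 27, 51, 921] z 30 mid [ 418.  -243.4   30. ] edges [np.float64(23.3), np.float64(60.8)] [np.float64(101.8), np.float64(12.1), np.float64(-77.6), np.float64(-168.9)]
w8.pkl [309, 192, 25, 29, 547] z 85 mid [ 461.  -233.9   85. ] edges [np.float64(23.7), np.float64(29.6)] [np.float64(102.5), np.float64(12.1), np.float64(-77.2), np.float64(-169.2)]
[[ 4.186e+02 -2.435e+02  2.210e+01  1.000e-01]]
[[ 479.5 -233.4   28.7    1. ]]
```

>>> {"method": "carry_out", "body": {
  "motion": [
    [0,0,-0.1,-20,1,30,1],
    [0,0,-0.197,-25.9,1,80,1],
    [0,0,-0.197,-25.9,1,125,1],
    [0,0,-0.197,-25.9,1,155,1],
    [0,0,-0.197,-25.9,1,165.5,1]
  ]
}}

```text
clock: 12.2
position: [456.9, -234.4, 68.1]
ee_rot: [-0.104, 0.995, 0.001, -0.002]
contact_force: [0.7, 0.2, 0.1]
gripper_width: 85.5
grasp_force: 0.0
```

>>> {"method": "carry_out", "body": {
  "motion": [
    [0,0,0,0,0,0,1],
    [0,0,0,0,0,0,-1],
    [0,0,0,0,0,0,-1],
    [0,0,0,0,0,0,-1],
    [0,0,0,0,0,0,-1]
  ]
}}

```text
clock: 12.82
position: [458.4, -235.1, 70.9]
ee_rot: [-0.104, 0.995, -0.0, 0.001]
contact_force: [-0.1, -0.1, 4.0]
gripper_width: 21.5
grasp_force: 58.7
```

>>> {"method": "carry_out", "body": {
  "motion": [
    [0,0,0,0,0,0,-1],
    [0,0,0,0,0,-30,-1],
    [0,0,0,0,0,-70,-1],
    [0,0,0,0,0,-100,-1],
    [0,0,0,0,0,-100,-1]
  ]
}}

```text
clock: 13.45
position: [459.0, -234.9, 171.4]
ee_rot: [-0.104, 0.995, -0.0, 0.002]
contact_force: [0.3, -0.9, -4.0]
gripper_width: 21.2
grasp_force: 59.4
```

Run:
```python
from sq import *
s=read_state();print(s["gripper_width"],s["grasp_force"],s["contact_force"],s["wrist_torque"])
# plate frame: want square y ~0, face at x ~ 40 before contact. grip 3 mm back of upright centre -> face is 18 mm ahead of TCP
c,q=np.cos(np.radians(2.3)),np.sin(np.radians(2.3));o=np.array([485,150.5]);M=np.array([[c,-q],[q,c]])
for face in(25,46):
    p=o+M@[face-18,0];print(face,p);go([*p,185],-177.7)
d=grab("wrist");pickle.dump(d,open("w9.pkl","wb"))
try: sqmask(d)
except Exception as e: print(e)
```

```text
21.170378351583008 59.35481071472168 [ 0.33753234 -0.91948483 -4.03245188] [-0.00530038 -0.0412748  -0.00957092]
25 [491.99436077 150.78092255]
at [ 459.  -234.9  171.4] phi -168.11 tiltaxis [ 4.5e-03 -4.0e-04 -1.0e+00]
turn [-0.0009  0.0044  0.1674] shift [-111.9  370.6  -13.6] dist 387.0
46 [512.97744306 151.62369019]
at [ 459.  -234.9  171.4] phi -168.11 tiltaxis [ 4.5e-03 -4.0e-04 -1.0e+00]
turn [-0.0009  0.0044  0.1674] shift [-132.6  367.1  -13.5] dist 391.0
[]
max() iterable argument is empty
```

>>> {"method": "carry_out", "body": {
  "motion": [
    [0,0,0.03,-12,45,-25,-1],
    [0,0,0.06,-30,105,-30,-1],
    [0,0,0.1,-46,167,-30,-1],
    [0,0,0.14,-63,229,-30,-1],
    [0,0,0.167,-80,289,-30,-1]
  ]
}}

```text
clock: 14.12
position: [474.7, 62.5, 197.6]
ee_rot: [-0.02, 1.0, -0.001, -0.002]
contact_force: [1.8, -0.4, -3.0]
gripper_width: 21.7
grasp_force: 59.7
```

Run:
```python
from h import *
go([482,150.5,125],-177.7)
```

```text
at [474.7  62.5 197.6] phi -177.74 tiltaxis [-0.0042 -0.0011 -1.    ]
turn [-0.0009 -0.0042 -0.0007] shift [-11.1  87.7  72.5] dist 114.0
```

>>> {"method": "carry_out", "body": {
  "motion": [
    [0,0,0,-7,40,5,-1],
    [0,0,0,-7,80,30,-1],
    [0,0,0,-7,85,60,-1],
    [0,0,0,-7,85,72,-1],
    [0,0,0,-7,85,72,-1]
  ]
}}

```text
clock: 14.75
position: [478.8, 145.0, 126.3]
ee_rot: [-0.02, 1.0, -0.001, -0.002]
contact_force: [0.6, -0.1, -2.9]
gripper_width: 21.4
grasp_force: 59.8
```

Run:
```python
from sq import *
go([482,150.5,125],-177.7);print(read_state()["contact_force"])
A=np.zeros((600,800,3),np.uint8)
f=lambda im,x0,x1,y0,y1,k:cv2.resize(im[y0:y1,x0:x1],None,fx=k,fy=k,interpolation=cv2.INTER_CUBIC)
w=grab("wrist");s=grab("side");t=grab("top")
A[:280,:400]=f(w["color"],220,420,180,320,2)
A[:400,402:798]=f(s["color"],290,389,170,270,4)
A[290:590,0:400]=f(t["color"],215,348,160,260,3)[:,:400]
cv2.imwrite("pics/fin.png",A);pickle.dump((w,s,t),open("v10.pkl","wb"))
```

```text
at [478.8 145.  126.3] phi -177.69 tiltaxis [-0.0037 -0.0025 -1.    ]
turn [-0.0024 -0.0038  0.0001] shift [-3.4  5.3  1.3] dist 6.0
[ 0.61107141 -0.05682552 -2.8975856 ]Traceback (most recent call last):
  File "<stdin>", line 8, in <module>
ValueError: could not broadcast input array from shape (300,399,3) into shape (300,400,3)
```

>>> {"method": "carry_out", "body": {
  "motion": [
    [-0.002,-0.003,0,-2,3,8,-1],
    [-0.002,-0.003,0,-2,5,15,-1],
    [-0.002,-0.003,0,-2,5,18,-1],
    [-0.002,-0.003,0,-2,5,19.5,-1],
    [-0.002,-0.003,0,-2,5,20.5,-1]
  ]
}}

```text
clock: 15.52
position: [481.7, 151.2, 107.4]
ee_rot: [-0.02, 1.0, 0.001, 0.002]
contact_force: [-0.4, 0.4, -2.1]
gripper_width: 21.7
grasp_force: 59.7
```

Run:
```python
from sq import *
go([502,151.3,105],-177.7);print(read_state()["contact_force"],read_state()["wrist_torque"])
A=np.zeros((600,800,3),np.uint8)
f=lambda im,x0,x1,y0,y1,k:cv2.resize(im[y0:y1,x0:x1],None,fx=k,fy=k,interpolation=cv2.INTER_CUBIC)
w=grab("wrist");s=grab("side");t=grab("top")
A[:280,:400]=f(w["color"],220,420,180,320,2)
A[:400,402:798]=f(s["color"],290,389,170,270,4)
A[290:590,0:399]=f(t["color"],215,348,160,260,3)
cv2.imwrite("pics/fin.png",A);pickle.dump((w,s,t),open("v10.pkl","wb"))
```

```text
at [481.7 151.2 107.4] phi -177.65 tiltaxis [ 0.003   0.0021 -1.    ]
turn [0.002  0.003  0.0008] shift [-20.3  -0.8   2.5] dist 20.0
[-0.35650525  0.37131013 -2.07081907] [-0.01259592 -0.03594927 -0.00441247]
```

View pics/fin.png

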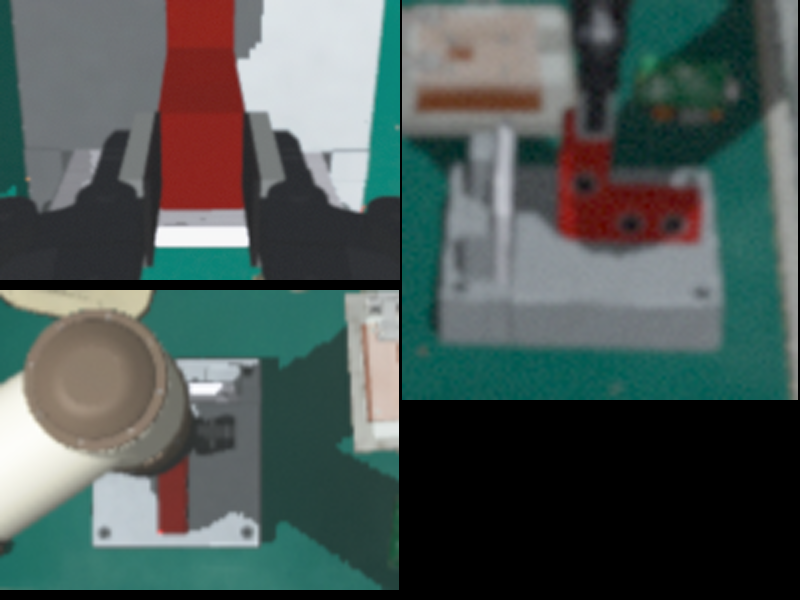

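The square hangs upright and centred just above the plate. Its foot bottom is at comp (630,240), the panel is about 30 mm ahead at (505,130–280), and the way between is clear.

>>> {"method": "carry_out", "body": {
  "motion": [
    [0.002,0.003,0,-10,-0.5,0,-1],
    [0.002,0.003,0,-20,-0.5,0,-1],
    [0.002,0.003,0,-25,-0.5,0.5,-1],
    [0.002,0.003,0,-25,-0.5,1,-1],
    [0.002,0.003,0,-25,-0.5,1.5,-1]
  ]
}}

```text
clock: 16.3
position: [507.9, 152.0, 107.0]
ee_rot: [-0.021, 1.0, 0.0, 0.001]
contact_force: [2.4, -1.0, 2.5]
gripper_width: 21.4
grasp_force: 60.3
```

>>> {"method": "carry_out", "body": {
  "motion": [
    [0,0,0,-2,0,0,-1],
    [0,0,0,-4,0,0,-1],
    [0,0,0,-5.5,0,0,-1],
    [0,0,0,-6.5,0,0.3,-1],
    [0,0,0,-6.5,0,0.3,-1]
  ]
}}

```text
clock: 16.92
position: [511.9, 151.8, 107.2]
ee_rot: [-0.021, 1.0, -0.0, -0.001]
contact_force: [-5.5, 0.7, 10.0]
gripper_width: 21.4
grasp_force: 61.3
```

>>> {"method": "carry_out", "body": {
  "motion": [
    [0,0,0,-1,0,0,-1],
    [0,0,0,-2,0,0,-1],
    [0,0,0,-2.5,0,0,-1],
    [0,0,0,-2.5,0,0,-1]
  ]
}}

```text
clock: 17.42
position: [513.8, 151.8, 107.4]
ee_rot: [-0.021, 1.0, -0.0, -0.002]
contact_force: [-7.6, 0.3, 12.8]
gripper_width: 21.3
grasp_force: 61.5
```

Run:
```python
from sq import *
s=read_state();print(s["contact_force"],s["wrist_torque"]);go([514,151.7,107],-177.7)
```

```text
[-7.59008034  0.30986157 12.75788907] [0.29825033 2.57612488 0.00841959]
at [513.8 151.8 107.4] phi -177.64 tiltaxis [-0.0032 -0.0011 -1.    ]
turn [-0.0009 -0.0032  0.001 ] shift [-0.1 -0.1  0.4] dist 0.0
```

>>> {"method": "carry_out", "body": {
  "motion": [
    [0,0,0,-1,0,0,-1],
    [0,0,0,-2,0,0,-1],
    [0,0,0,-3,0,-0.3,-1],
    [0,0,0,-3,0,-0.3,-1]
  ]
}}

```text
clock: 17.92
position: [516.9, 151.7, 107.5]
ee_rot: [-0.021, 1.0, -0.001, -0.002]
contact_force: [-6.7, -0.2, 11.0]
gripper_width: 21.4
grasp_force: 61.9
```

```bash
cat > chk.py <<'E'
from sq import *
s=read_state();print(s["contact_force"].round(1),s["wrist_torque"].round(2));go([514,151.7,107],-177.7)
w=grab("wrist");w0=pickle.load(open("v10.pkl","rb"))[0]
for d in(w0,w):
    im=d["color"].astype(int);m=(im[...,2]>50)&(im[...,2]>2.2*im[...,1])&(im[...,2]>2.2*im[...,0]);m[:100]=0;m[:,:260]=0;m[:,380:]=0
    n,l,st,c=cv2.connectedComponentsWithStats(m.astype(np.uint8));i=1+st[1:,4].argmax();ys,xs=np.where(l==i)
    print("square",st[i].tolist(),[(xs[ys==r].min(),xs[ys==r].max()) for r in(150,190,230,270)])
    p=d["color"].min(2);print("panel rows",[(r,int(p[r,318])) for r in range(280,306)])
E
python3 chk.py
```

```text
[-6.7 -0.2 11. ] [0.03 2.25 0.04]
at [516.9 151.7 107.5] phi -177.65 tiltaxis [-0.0032 -0.0014 -1.    ]
turn [-0.0012 -0.0032  0.0009] shift [2.9 0.1 0.5] dist 3.0
square [300, 116, 42, 168, 6119] [(np.int64(303), np.int64(336)), (np.int64(304), np.int64(336)), (np.int64(300), np.int64(340)), (np.int64(301), np.int64(340))]
panel rows [(280, 31), (281, 31), (282, 31), (283, 30), (284, 71), (285, 127), (286, 161), (287, 169), (288, 170), (289, 170), (290, 171), (291, 169), (292, 175), (293, 216), (294, 244), (295, 246), (296, 246), (297, 246), (298, 247), (299, 246), (300, 246), (301, 246), (302, 240), (303, 153), (304, 43), (305, 18)]
square [299, 104, 43, 178, 6559] [(np.int64(303), np.int64(336)), (np.int64(304), np.int64(336)), (np.int64(300), np.int64(341)), (np.int64(301), np.int64(340))]
panel rows [(280, 33), (281, 46), (282, 79), (283, 62), (284, 25), (285, 18), (286, 12), (287, 16), (288, 16), (289, 15), (290, 15), (291, 12), (292, 12), (293, 16), (294, 11), (295, 21), (296, 16), (297, 19), (298, 19), (299, 11), (300, 10), (301, 10), (302, 10), (303, 10), (304, 10), (305, 10)]
```

```bash
cat > chk2.py <<'E'
from sq import *
w0,s0,t0=pickle.load(open("v10.pkl","rb"));w,s=grab("wrist"),grab("side")
for d in(w0,w):
    print("red col320",[(int(x)) for x in d["color"][90:290:4,320,2]], "toe rows",[tuple(d["color"][r,320].tolist()) for r in range(98,122,2)])
for d in(s0,s):
    im=d["color"].astype(int);m=(im[...,2]>60)&(im[...,2]>1.9*im[...,1])&(im[...,2]>1.9*im[...,0]);m[:185]=0;m[240:]=0;m[:,:300]=0;m[:,:][:,400:]=0
    n,l,st,c=cv2.connectedComponentsWithStats(m.astype(np.uint8),connectivity=8);i=1+st[1:,4].argmax();k=l==i;print("side",st[i].tolist())
    ys,xs=np.where(k)
    bot=[(x,ys[xs==x].max()) for x in range(st[i,0]+2,st[i,0]+st[i,2]-2)]
    f=np.polyfit(*np.array(bot).T,1);print("underside slope deg",np.degrees(np.arctan(f[0])).round(2),"row@345",np.polyval(f,345).round(2))
    lef=[(xs[ys==r].min(),r) for r in range(st[i,1]+3,st[i,1]+st[i,3]-3)]
    a=np.array(lef);g=np.polyfit(a[:,1],a[:,0],1);print("face slope deg",np.degrees(np.arctan(g[0])).round(2),a[:,0].tolist())
# expected face column vs world x on line y=163 (left side), z=86 and 46
for X in(500,525,532): print(X,proj(s,[[X,163,115],[X,163,46]]).round(1).tolist())
E
python3 chk2.py
```

```text
red col320 [37, 35, 33, 216, 220, 220, 208, 148, 148, 148, 145, 147, 145, 147, 148, 145, 145, 144, 146, 146, 144, 142, 141, 142, 142, 143, 144, 145, 142, 122, 122, 123, 124, 121, 119, 118, 119, 138, 139, 140, 138, 138, 140, 142, 140, 141, 141, 140, 140, 168] toe rows [(130, 144, 33), (159, 161, 121), (227, 221, 216), (230, 224, 218), (230, 225, 220), (231, 225, 220), (230, 227, 220), (230, 226, 220), (212, 206, 208), (42, 46, 145), (31, 39, 148), (29, 36, 147)]
red col320 [226, 225, 225, 221, 196, 245, 245, 245, 244, 156, 149, 149, 149, 148, 147, 147, 147, 148, 146, 145, 143, 143, 145, 145, 148, 147, 147, 129, 131, 129, 129, 129, 129, 127, 126, 126, 126, 142, 143, 143, 143, 144, 143, 144, 143, 143, 141, 142, 106, 22] toe rows [(234, 231, 225), (234, 231, 224), (225, 221, 221), (84, 85, 182), (33, 42, 196), (32, 48, 243), (33, 48, 245), (30, 47, 245), (31, 46, 245), (32, 47, 245), (34, 48, 245), (36, 49, 245)]
side [329, 199, 35, 31, 534]
underside slope deg -3.62 row@345 228.39
face slope deg -3.96 [331, 331, 331, 330, 330, 330, 329, 329, 329, 329, 329, 329, 329, 329, 329, 329, 329, 329, 329, 329, 329, 329, 329, 329, 329]
side [317, 198, 36, 32, 505]
underside slope deg -2.61 row@345 227.11
face slope deg 6.09 [317, 317, 317, 317, 317, 317, 317, 317, 318, 318, 318, 318, 318, 318, 319, 319, 319, 319, 319, 319, 319, 319, 319, 319, 319, 319]
500 [[330.2, 203.4], [329.4, 226.9]]
525 [[319.9, 203.0], [319.4, 226.4]]
532 [[317.0, 202.8], [316.6, 226.3]]
```

The numbers say the square pivoted about 5° in the grip, toe up, because the foot dragged on the plate. I'll release it so that it drops flat, then grip it again.

>>> {"method": "carry_out", "body": {
  "motion": [
    [0,0,0,0,0,-0.5,-0.4],
    [0,0,0,0,0,-0.5,-0.3],
    [0,0,0,0,0,-0.5,-0.3],
    [0,0,0,0,0,-0.5,-0.3]
  ]
}}

```text
clock: 18.58
position: [518.7, 152.2, 106.3]
ee_rot: [-0.02, 1.0, -0.0, -0.0]
contact_force: [0.7, 0.1, 0.2]
gripper_width: 30.2
grasp_force: 0.0
```

```bash
python3 chk2.py; python3 chk.py
```

```text
red col320 [37, 35, 33, 216, 220, 220, 208, 148, 148, 148, 145, 147, 145, 147, 148, 145, 145, 144, 146, 146, 144, 142, 141, 142, 142, 143, 144, 145, 142, 122, 122, 123, 124, 121, 119, 118, 119, 138, 139, 140, 138, 138, 140, 142, 140, 141, 141, 140, 140, 168] toe rows [(130, 144, 33), (159, 161, 121), (227, 221, 216), (230, 224, 218), (230, 225, 220), (231, 225, 220), (230, 227, 220), (230, 226, 220), (212, 206, 208), (42, 46, 145), (31, 39, 148), (29, 36, 147)]
red col320 [225, 225, 225, 224, 223, 246, 246, 246, 245, 151, 151, 151, 152, 151, 151, 149, 151, 150, 148, 146, 145, 147, 147, 148, 150, 149, 148, 127, 127, 128, 128, 124, 122, 125, 128, 144, 145, 143, 143, 144, 145, 146, 145, 145, 145, 145, 145, 44, 21, 13] toe rows [(234, 231, 225), (233, 230, 224), (234, 231, 224), (234, 231, 224), (165, 163, 223), (34, 53, 245), (29, 48, 246), (29, 49, 246), (32, 50, 246), (34, 52, 246), (29, 51, 246), (29, 53, 246)]
side [329, 199, 35, 31, 534]
underside slope deg -3.62 row@345 228.39
face slope deg -3.96 [331, 331, 331, 330, 330, 330, 329, 329, 329, 329, 329, 329, 329, 329, 329, 329, 329
[... 749 characters left out ...]
), (286, 161), (287, 169), (288, 170), (289, 170), (290, 171), (291, 169), (292, 175), (293, 216), (294, 244), (295, 246), (296, 246), (297, 246), (298, 247), (299, 246), (300, 246), (301, 246), (302, 240), (303, 153), (304, 43), (305, 18)]
square [298, 107, 45, 169, 6339] [(np.int64(303), np.int64(337)), (np.int64(304), np.int64(336)), (np.int64(298), np.int64(342)), (np.int64(299), np.int64(340))]
panel rows [(280, 23), (281, 20), (282, 17), (283, 15), (284, 16), (285, 18), (286, 21), (287, 17), (288, 10), (289, 10), (290, 10), (291, 12), (292, 13), (293, 18), (294, 18), (295, 26), (296, 20), (297, 16), (298, 10), (299, 15), (300, 10), (301, 10), (302, 10), (303, 10), (304, 10), (305, 10)]
```

>>> {"method": "carry_out", "body": {
  "motion": [
    [0,0,0,5.5,0,2,-0.3],
    [0,0,0,5.5,0,5,-0.3],
    [0,0,0,5.5,0,5,-0.3],
    [0,0,0,5.5,0,5,-1],
    [0,0,0,5.5,0,5,-1]
  ]
}}

```text
clock: 19.35
position: [513.4, 152.0, 101.7]
ee_rot: [-0.02, 1.0, 0.0, 0.0]
contact_force: [-0.3, 0.1, 0.7]
gripper_width: 22.1
grasp_force: 60.0
```

>>> {"method": "carry_out", "body": {
  "motion": [
    [0,0,0,0,0,0,-1],
    [0,0,0,0,0,0,-1],
    [0,0,0,0,0,-1,-1],
    [0,0,0,0,0,-1.5,-1],
    [0,0,0,0,0,-1.5,-1]
  ]
}}

```text
clock: 19.98
position: [512.8, 151.8, 102.6]
ee_rot: [-0.02, 1.0, -0.0, -0.001]
contact_force: [-0.3, 0.0, -3.4]
gripper_width: 22.3
grasp_force: 59.7
```

>>> {"method": "carry_out", "body": {
  "motion": [
    [0,0,0,-1,0,0,-1],
    [0,0,0,-2,0,0,-1],
    [0,0,0,-3,0,0,-1],
    [0,0,0,-3,0,0,-1]
  ]
}}

```text
clock: 20.48
position: [514.7, 151.7, 102.6]
ee_rot: [-0.02, 1.0, -0.0, -0.002]
contact_force: [-4.8, 1.0, -1.5]
gripper_width: 22.1
grasp_force: 59.9
```

>>> {"method": "carry_out", "body": {
  "motion": [
    [0,0,0,-0.5,0,0,-1],
    [0,0,0,-1,0,0,-1],
    [0,0,0,-1.5,0,0,-1],
    [0,0,0,-1.5,0,0,-1]
  ]
}}

```text
clock: 20.98
position: [514.8, 151.4, 102.3]
ee_rot: [-0.02, 1.0, -0.001, -0.003]
contact_force: [-8.0, 1.4, 1.0]
gripper_width: 22.2
grasp_force: 60.1
```

>>> {"method": "carry_out", "body": {
  "motion": [
    [0,0,0,0.5,0,1,-1],
    [0,0,0,0.5,0,2,-1],
    [0,0,0,0.5,0,2.5,-1],
    [0,0,0,0.5,0,2.5,-1],
    [0,0,0,0.5,0,2.5,-1]
  ]
}}

```text
clock: 21.6
position: [514.9, 151.3, 101.8]
ee_rot: [-0.02, 1.0, -0.001, -0.002]
contact_force: [-10.8, 0.2, 9.8]
gripper_width: 22.3
grasp_force: 61.2
```

```bash
python3 chk2.py; python3 chk.py | head -3
```

```text
red col320 [37, 35, 33, 216, 220, 220, 208, 148, 148, 148, 145, 147, 145, 147, 148, 145, 145, 144, 146, 146, 144, 142, 141, 142, 142, 143, 144, 145, 142, 122, 122, 123, 124, 121, 119, 118, 119, 138, 139, 140, 138, 138, 140, 142, 140, 141, 141, 140, 140, 168] toe rows [(130, 144, 33), (159, 161, 121), (227, 221, 216), (230, 224, 218), (230, 225, 220), (231, 225, 220), (230, 227, 220), (230, 226, 220), (212, 206, 208), (42, 46, 145), (31, 39, 148), (29, 36, 147)]
red col320 [226, 226, 224, 225, 225, 225, 214, 246, 245, 151, 150, 150, 151, 150, 150, 150, 148, 149, 148, 149, 148, 146, 146, 146, 146, 147, 147, 148, 148, 128, 128, 127, 126, 127, 125, 123, 123, 125, 142, 144, 142, 144, 144, 142, 146, 145, 145, 144, 143, 143] toe rows [(234, 230, 224), (234, 230, 224), (234, 231, 225), (234, 231, 225), (234, 230, 225), (234, 231, 224), (235, 231, 225), (218, 214, 215), (45, 51, 214), (27, 49, 245), (28, 52, 246), (30, 53, 246)]
side [329, 199, 35, 31, 534]
underside slope deg -3.62 row@345 228.39
face slope deg -3.96 [331, 331, 331, 330, 330, 330, 329, 329, 329, 329, 329, 329, 329, 329, 329, 329, 329, 329, 329, 329, 329, 329, 329, 329, 329]
side [316, 196, 36, 34, 482]
underside slope deg -3.99 row@345 226.79
face slope deg 1.88 [318, 318, 318, 317, 317, 317, 317, 317, 317, 317, 317, 317, 317, 318, 318, 318, 318, 318, 318, 318, 318, 318, 318, 318, 318, 318, 318, 318]
500 [[330.2, 203.4], [329.4, 226.9]]
525 [[319.9, 203.0], [319.4, 226.4]]
532 [[317.0, 202.8], [316.6, 226.3]]
[-12.3   1.    9.9] [ 0.29  3.41 -0.06]
at [514.9 151.4 101.8] phi -177.67 tiltaxis [-0.0044 -0.002  -1.    ]
turn [-0.0018 -0.0045  0.0006] shift [ 0.9  0.4 -5.2] dist 5.0
```

```bash
cat > pitch.py <<'E'
from sq import *
from scipy.optimize import least_squares
yaw=np.radians(2.3);E=np.array([(-45,30),(15,30),(15,85)],float)
def edges(d):
    g=d["color"][:,318:323,2].astype(float).mean(1);b=d["color"][:,318:323,1].astype(float).mean(1)
    dg=lambda lo,hi,a,s:lo+np.interp(0.5,[0,1],[0,1])*0+np.argmax(s*np.convolve(a,[1,1,1,-1,-1,-1],'same')[lo:hi])
    return np.array([dg(95,125,b,-1),dg(185,215,g,-1),dg(220,255,g,1)],float)
def fit(d,rows,off=np.zeros(3)):
    d=dict(d);d["position"]=np.array(d["position"])+off
    def pts(p):
        X,z,t=p;c,s=np.cos(t),np.sin(t);x=E[:,0]*c+E[:,1]*s;h=-E[:,0]*s+E[:,1]*c
        return np.c_[X+x*np.cos(yaw),151.5+x*np.sin(yaw),z+h]
    r=least_squares(lambda p:(proj(d,pts(p))[:,1]-rows),[486,36,0],x_scale=[1,1,.01]);return r.x[0].round(1),r.x[1].round(1),np.degrees(r.x[2]).round(2)
E
python3 - <<'E'
from pitch import *
w=grab("wrist");pickle.dump(w,open("w11.pkl","wb"));r=edges(w);print(r,"now X,z,pitch(top fwd +)",fit(w,r))
w0=pickle.load(open("v10.pkl","rb"))[0];r0=edges(w0);print(r0,"v10",fit(w0,r0))
print("released",fit(w,np.array([107,196.,228]),np.array([3.8,0.8,4.6])))
print(w["position"],read_state()["contact_force"])
E
```

```text
[113. 205. 241.] now X,z,pitch(top fwd +) (np.float64(487.3), np.float64(37.2), np.float64(0.16))
[115. 204. 237.] v10 (np.float64(456.4), np.float64(36.3), np.float64(-0.95))
released (np.float64(487.2), np.float64(32.9), np.float64(0.71))
[439.64728232 149.06410372 252.21476749] [-10.70931649   0.7567046   10.8314856 ]
```

The fit puts the square's pitch at about 0.2°. The foot is loaded with about 13 N and the panel is pressed with 4–10 N, so I'm handing in.

```bash
python3 -c "
from bench import *
print(job_done())"
```

```text
the job is handed in; nothing more can be done
None
```

I handed the job in with the panel seated in the slot and let go, and the gripped square pressing it into the corner. The final readings fit the limits as far as I could measure them. No verdict came back, and the panel's own tilt was not measured after the final press.

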